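Scoop salvaged ferrite beads onto the counting scale

ROBOT

A 7-joint arm with a two-finger parallel gripper is mounted at the origin on the work surface. World frame = base frame: x ahead of the robot, y to its left, z up, the work surface at z = 0. Lengths are in m, angles in rad, forces in N, time in s.
With the tool pointing down it reaches from about 0.4 to 0.85 m from the base axis. Payload 10.4 kg.
Tool frame: the origin (TCP) lies at the very end of the fingers, on their centre line; the grasp point (between the pads) lies 19 mm behind it; z points along the fingers, y is the line along which they close (so a half turn about z gives the same grasp; the last joint's range is limited). The gripper opens to 87 mm and grips with 3 to 60 N. Pads are 19 mm wide; open, the fingers measure 117 mm over their backs; the gripper's body (75 mm by 190 mm) begins 51 mm behind the grasp point.
Start: joints at [1.183, 0.332, -0.065, 1.46, 0.022, 1.35, -0.088], TCP at [0.223, -0.584, 0.223] pointing down, gripper open.
Joint ranges: [-2.6, 2.6], [-0.5, 2.12], [-1.47, 1.34], [0.16, 2.42], [-1.27, 4.41], [0.06, 2.06], [-2.6, 2.6]. Speed limits (rad/s): [2.22, 2.22, 2.79, 2.79, 3.14, 3.14, 3.14].

INTERFACE

Orientations are given as a unit quaternion [x, y, z, w].
In Python, from bench import status, camera, order gives the robot as it stands.
- The arm moves only by the tool jog_arm, never from a script. Its argument "plan" is a list of rows, each a list of 7 numbers: the turn, a rotation vector about the tool's x, y, z in rad, then the shift along the tool's x, y, z in mm, then the opening, from -1 (shut) to 1 (fully open). A call has 1 to 12 rows; each row is the pose to reach, as a shift and turn from the pose commanded when the call began, along the tool's axes at that moment; what a row does not reach only later rows make up. A row lasts 1/10 s, in which the tool goes at most 50 mm and 8.59 degrees, less where a joint would pass 70% of its speed; a pose out of reach is approached as far as the arm can. A call with a gripper value outside its range is refused whole. The fingers move at their own pace and stop on an object; "squeeze" is the grip in N (left out, the last holds). Time passes only in rows, so rows that repeat a pose let the fingers close. It gives the time, the measured TCP pose, the force, the opening and the grip force at its end, in the units of the state.
- status.read_state(): the state, without advancing time (a new reading comes with each control period).
- camera(name): name is "side" or "top"; returns a dict with "image" (480x640x3 uint8, red, green, blue), "z_map" (480x640 float32, m along the optical axis (not along the pixel's ray), 0 where there is no reading), "fx", "fy", "cx", "cy" (pixels), "world_from_camera" (4x4, takes a point from camera to world coordinates). Camera axes: x right, y down, z forward; pixel columns grow to the right and rows downward; lengths in m; the calibration is good to about 2 mm. A picture is of the moment at which its call begins.
- order.close_job(): hands the job in; it is judged then, once.
The state is a dict: "time": time; "joint_positions": joint angles; "joint_vel": joint speeds; "joint_torque": joint torques, N m; "ee_pos": TCP position; "eef_rot": TCP orientation; "ft_force": force on the tool from outside, world axes, zero at the start; "torque": the same for the moment, N m; "width": finger opening in m; "grip_force": force on a finger pad.
Only numpy, scipy, OpenCV 4.12 (cv2) and the standard library are available. Lean on these libraries where they do the work, as an engineer would, in place of code of your own. Each camera call takes 0.05 s, during which the arm holds its last target. There are 200 camera calls.

TASK

Zero the counting scale by pressing its blue key while the pan is still empty, then use the scoop, never the fingers, to bring at least four of the five ferrite beads from the yellow tray into the scale's pan, leaving any others in the tray and none on the bench. Set the scoop back down upright on its mat and press the green key to record the count while the ferrite beads lie in the pan; leave the red key and the things lying around alone.

Things in the scene. Friction and masses are not known exactly. Their poses are not given: they have to be found in the camera images.
- scoop: hand scoop, aluminium, orange handle, 190 mm long, 250 g. Origin: middle of its lip's lower edge, level with the sole; x out of the mouth, z up. Bowl: x=0 to -90, 108 mm wide (102 inside); lip edge 1.5 mm thick; its floor rises 14 deg towards the back; sides 0 to 14 mm high as far as x=-48, then 32 mm; back wall top at x=-73, z=78. Rests on the lip and a heel at x=-79 to -89
- scoop_grip (a point): good place to hold the scoop's handle: centre of the bar, 115 mm behind the lip and 75 mm above the sole. The bar is straight, parallel to the scoop's x, 24 mm wide (y), 22 mm high, and runs from x=-76 to x=-190 of the scoop
- mat: thin black rubber mat on the bench, 120 x 235 x 3 mm (long side along its y), on which the scoop stands at the start, mouth towards the mat's -y; origin: centre of its underside
- tray: fixed yellow open sorting tray, outside 126 (x) x 243 (y) x 45 mm high, walls and floor 4 mm thick (inside 118 x 235); origin: centre of its underside. The ferrite beads start in the part towards its -y end; the 105 mm at the +y end are free
- tray_floor (a point): centre of the tray's inner floor
- bead0: ferrite bead cut from a cable: smooth blue plastic barrel with round ends, 24 mm diameter, 32 mm long, about 30 g, lying on its side; origin: its centre, x along its axis
- bead1: ferrite bead cut from a cable: smooth black plastic barrel with round ends, 24 mm diameter, 32 mm long, about 30 g, lying on its side; origin: its centre, x along its axis
- bead2: ferrite bead cut from a cable: smooth blue plastic barrel with round ends, 24 mm diameter, 32 mm long, about 30 g, lying on its side; origin: its centre, x along its axis
- bead3: ferrite bead cut from a cable: smooth black plastic barrel with round ends, 24 mm diameter, 32 mm long, about 30 g, lying on its side; origin: its centre, x along its axis
- bead4: ferrite bead cut from a cable: smooth blue plastic barrel with round ends, 24 mm diameter, 32 mm long, about 30 g, lying on its side; origin: its centre, x along its axis
- scale: fixed counting scale; origin: on the bench under the centre of the pan. Grey base 200 x 190 mm; its console with the keys is 90 (x) x 190 (y) x 40 mm high, centred 145 mm towards -x
- pan_floor (a point): centre of the inner floor of the scale's steel pan, 64 mm above the bench; the pan is round and open, 190 mm across outside at the rim (182 inside), its rim 36 mm above this floor
- key_zero (a joint): press depth of the blue (zero) spring key, 0 up to 0.006 m; counts as pressed beyond 0.004 m, needs up to 5 N
- key_record (a joint): press depth of the green (record) spring key, 0 up to 0.006 m; counts as pressed beyond 0.004 m, needs up to 5 N
- key_clear (a joint): press depth of the red (clear) spring key, 0 up to 0.006 m; counts as pressed beyond 0.004 m, needs up to 5 N
- key_zero_top (a point): centre of the top of the blue key: round cap 28 mm across, its top 18 mm above the console; the three keys stand in a row, 58 mm apart, in any order
- key_record_top (a point): centre of the top of the green key: round cap 28 mm across, its top 18 mm above the console; the three keys stand in a row, 58 mm apart, in any order
- key_clear_top (a point): centre of the top of the red key: round cap 28 mm across, its top 18 mm above the console; the three keys stand in a row, 58 mm apart, in any order
- hard_drive: loose hard drive 147 x 102 x 24 mm, a bystander; origin: centre of its underside
- heat_sink: loose finned aluminium heat sink 60 x 60 x 42 mm, a bystander; origin: centre of its underside
There are look-alikes about, which are no part of the job. Of the things like the scoop, leave any that is brown or pink; of the rest the larger one is meant.

How it is judged:
By the outcome, as a careful person would: the job done as asked, in the order asked, and still so for the second after the job is handed in, with the robot touching nothing.
It also fails if it takes over 67 s, if anything falls off the work surface, if the arm or the gripper's body presses on something with over 40 N, if the wrist force passes 120 N, or if a joint passes its speed limit or range.

## Working session

There is one attempt and no reset: what is moved stays moved. The work goes in short steps, Python scripts to look and compute and a tool call to move; the robot and the scene stay as the last step left them, time stands still between calls to the robot, and variables do not carry over. Pictures are saved under pics/ and viewed, at most 10 in all, crops included, and the job is handed in when it is done.

Besides the shell and the picture viewer there is one more tool, called after "Request:" as a command line: name --pt "numbers of a row" for each row, then --argument value for the rest. jog_arm: Moves the arm, as the interface text tells. Its arguments: {"type":"object","properties":{"plan":{"type":"array"},"squeeze":{"type":"number"}},"required":["plan"]}

```bash
ls; mkdir -p pics
python3 - <<'E'
from bench import status,camera
import cv2,numpy as np
for n in("top","side"):
    c=camera(n);cv2.imwrite(f"pics/{n}0.png",c["image"][:,:,::-1]);np.savez(f"{n}0.npz",**c)
    print(n,c["fx"],c["fy"],c["cx"],c["cy"],c["world_from_camera"].round(3).tolist())
s=status.read_state();print(s)
E
```

```text
pics
top 493.05320779464665 493.05320779464665 320.7635591904771 236.18330853045873 [[0.007, -0.996, 0.084, 0.334], [-1.0, -0.009, -0.018, 0.045], [0.019, -0.084, -0.996, 1.34], [0.0, 0.0, 0.0, 1.0]]
side 484.67796174139755 484.67796174139755 318.3049000388377 234.9618643065725 [[0.945, -0.246, 0.214, 0.21], [-0.326, -0.695, 0.641, -0.642], [-0.01, -0.676, -0.737, 0.865], [0.0, 0.0, 0.0, 1.0]]
{'time': 0.1, 'joint_positions': array([ 1.18339184,  0.33281493, -0.0646837 ,  1.46084042,  0.02156974,
        1.34989219, -0.08851656]), 'joint_vel': array([ 5.55321801e-05, -2.63199472e-04,  1.27402413e-03, -5.56038323e-04,
        2.36038696e-03,  5.77882356e-04,  1.51368320e-03]), 'joint_torque': array([ 2.93715420e-03, -6.24546146e+01,  2.57460022e-02, -3.90716851e+01,
       -6.13193633e-02,  3.65263259e-02, -8.19286356e-06]), 'ee_pos': array([ 0.22285638, -0.58355613,  0.22183761]), 'eef_rot': array([ 9.83412379e-01,  1.81382733e-01, -1.29977579e-04, -6.17033028e-04]), 'ft_force': array([ 0.04374762, -1.12871389, -0.06217999]), 'torque': array([-0.02444517, -0.03664555,  0.02893941]), 'grip_force': 0.0, 'width': 0.08674121933308594}
```

View pics/top0.png

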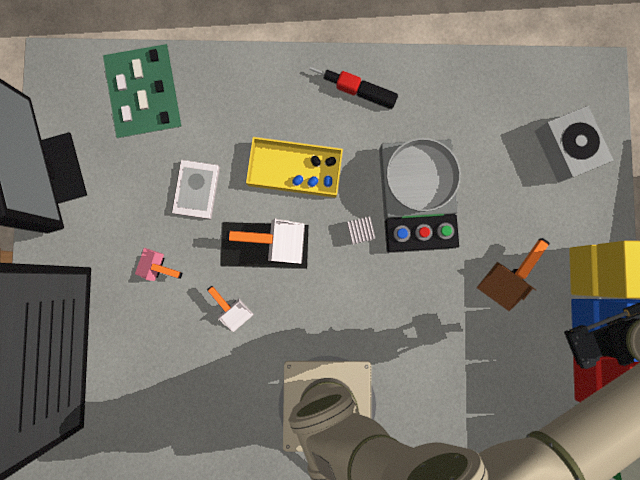

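View pics/side0.png

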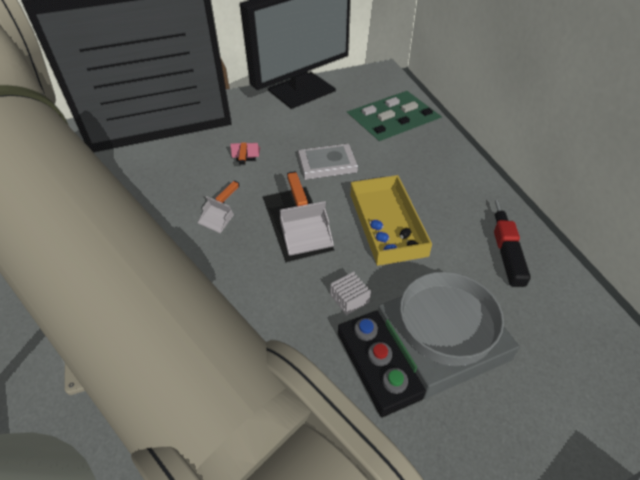

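The top view shows four scoop-like things:
- An aluminium scoop with an orange handle on the black mat at (265,240).
- A smaller aluminium one at (230,310).
- A pink one at (155,265).
- A brown one at (510,280).

Pink and brown are excluded. Of the other two, the larger one on the mat is the one meant. The tray is at (295,167) with beads at (298–331,160–183). The pan is at (422,175). The keys are blue (402,233), red (425,232) and green (446,231). I'll confirm the scoop in a crop and measure.

```bash
cat > h.py <<'E'
import cv2,numpy as np
from scipy.spatial.transform import Rotation as R
def rays(c,uv):
    uv=np.atleast_2d(uv).astype(float);T=c["world_from_camera"]
    d=np.c_[(uv[:,0]-c["cx"])/c["fx"],(uv[:,1]-c["cy"])/c["fy"],np.ones(len(uv))]
    return T[:3,3],d@T[:3,:3].T
def plane(c,uv,z):
    o,d=rays(c,uv);return o+d*((z-o[2])/d[:,2])[:,None]
def depth(c,uv):
    uv=np.atleast_2d(uv);o,d=rays(c,uv);i=np.round(uv).astype(int);return o+d*c["z_map"][i[:,1],i[:,0]][:,None]
def tri(c1,u1,c2,u2):
    o1,a=rays(c1,u1);o2,b=rays(c2,u2);a=a[0]/np.linalg.norm(a[0]);b=b[0]/np.linalg.norm(b[0])
    s=np.linalg.lstsq(np.c_[a,-b],o2-o1,rcond=None)[0];p,q=o1+s[0]*a,o2+s[1]*b
    return (p+q)/2,np.linalg.norm(p-q)
HSV=dict(blue=((105,120,50),(125,255,255)),red=((0,150,80),(4,255,255)),green=((55,120,60),(80,255,255)),orange=((6,150,110),(14,255,255)),yellow=((22,130,80),(32,255,255)),black=((0,0,0),(180,255,38)))
def blobs(c,col,roi,amin=12):
    m=cv2.inRange(cv2.cvtColor(np.ascontiguousarray(c["image"]),cv2.COLOR_RGB2HSV),*HSV[col])
    k=np.zeros_like(m);x0,y0,x1,y1=roi;k[y0:y1,x0:x1]=1;m*=k
    return [t for t in cv2.findContours(m,cv2.RETR_EXTERNAL,cv2.CHAIN_APPROX_NONE)[0] if cv2.contourArea(t)>=amin]
def cen(t):
    M=cv2.moments(t);return np.array([M["m10"]/M["m00"],M["m01"]/M["m00"]])
E
python3 - <<'E'
from h import *
t=np.load("top0.npz");s=np.load("side0.npz");t={k:t[k] for k in t};s={k:s[k] for k in s}
np.set_printoptions(precision=4,suppress=True)
for col in("blue","red","green"):
    a=[cen(x) for x in blobs(t,col,(385,210,462,255),60)];b=[cen(x) for x in blobs(s,col,(340,300,420,410),60)]
    print(col,a,b,*(tri(t,a[0],s,b[0]) if a and b else ()), [depth(t,x) for x in a])
for n,c,r in(("top",t,(220,220,275,252)),("side",s,(280,165,315,210))):
    for b in blobs(c,"orange",r,60):
        box=cv2.boxPoints(cv2.minAreaRect(b));print(n,"handle",cen(b),box.tolist(),depth(c,cen(b)))
        e=(b[:,0][b[:,0,0].argsort()[[3,-4]]] if n=="top" else b[:,0][b[:,0,1].argsort()[[3,-4]]]);print(e.tolist())
        if n=="top":
            P=plane(c,box,.089);print("top face",P)
for n,c,r in(("top",t,(240,130,350,202)),("side",s,(345,170,435,265))):
    b=max(blobs(c,"yellow",r,60),key=cv2.contourArea);q=cv2.approxPolyDP(cv2.convexHull(b),6,True)[:,0];print(n,"tray",q.tolist(),plane(c,q,.045))
    for col in("blue","black"):
        for x in blobs(c,col,(285,145,345,195) if n=="top" else (365,212,425,252)):
            print(n,col,cen(x),depth(c,cen(x)),plane(c,cen(x),.022))
# mat and pan
b=max(blobs(t,"black",(215,215,315,275)),key=cv2.contourArea);q=cv2.boxPoints(cv2.minAreaRect(b));print("mat",cv2.minAreaRect(b),plane(t,q,.003))
# pan rim by depth height
v,u=np.mgrid[130:215,375:470];uv=np.c_[u.ravel(),v.ravel()];P=depth(t,uv);k=(P[:,2]>.09)&(P[:,2]<.11);
(cx,cy),r=cv2.minEnclosingCircle(uv[k].astype(np.float32));print("pan",cx,cy,r,plane(t,(cx,cy),.1),depth(t,(422,175)),np.median(P[k],0))
v,u=np.mgrid[265:365,395:510];uv=np.c_[u.ravel(),v.ravel()];P=depth(s,uv);k=(P[:,2]>.094)&(P[:,2]<.106);print("pan side",(P[k].min(0)+P[k].max(0))/2,P[k].max(0)-P[k].min(0))
im=t["image"][200:340,130:330,::-1];cv2.imwrite("pics/crop.png",cv2.resize(im,None,fx=4,fy=4,interpolation=2))
E
```

```text
blue [array([402.0662, 232.9216])] [array([365.9058, 325.8225])] [ 0.453  -0.1923  0.0552] 0.001628831935333131 [array([[ 0.4515, -0.1906,  0.0631]])]
red [array([424.1791, 231.6642])] [array([380.1599, 350.722 ])] [ 0.457  -0.2506  0.0554] 0.001897076479807285 [array([[ 0.4557, -0.2495,  0.0591]])]
green [array([446.1582, 230.3601])] [array([395.5819, 377.6832])] [ 0.461  -0.3087  0.0555] 0.002052161748105368 [array([[ 0.4587, -0.3046,  0.0692]])]
top handle [250.5462 236.8422] [[228.4529266357422, 240.11172485351562], [229.21763610839844, 230.17056274414062], [272.6529541015625, 233.51174926757812], [271.88824462890625, 243.45291137695312]] [[0.4354 0.1999 0.0918]]
[[229, 235], [272, 237]]
top face [[0.4268 0.2559 0.089 ]
 [0.4521 0.2546 0.089 ]
 [0.4446 0.1443 0.089 ]
 [0.4193 0.1458 0.089 ]]
side handle [297.0113 188.9131] [[286.9000244140625, 173.6999969482422], [296.5, 170.49998474121094], [307.20001220703125, 202.59999084472656], [297.60003662109375, 205.8000030517578]] [[0.4351 0.1899 0.0909]]
[[290, 173], [299, 204]]
top tray [[253, 137], [342, 149], [336, 195], [248, 185]] 
[... 763 characters left out ...]
  0.027 ]] [[0.5982 0.0038 0.022 ]]
side blue [381.897  236.5447] [[0.592  0.0351 0.0254]] [[0.5936 0.0378 0.022 ]]
side blue [376.1425 224.4046] [[0.5961 0.0774 0.0235]] [[0.5967 0.0786 0.022 ]]
side black [411.1733 242.3067] [[ 0.6464 -0.0069  0.0292]] [[ 0.6502 -0.0014  0.022 ]]
side black [405.3004 232.2593] [[0.6499 0.0297 0.0248]] [[0.6514 0.0319 0.022 ]]
mat ((264.5, 246.0), (42.0, 85.0), 90.0) [[0.4742 0.2888 0.003 ]
 [0.4764 0.0581 0.003 ]
 [0.3621 0.057  0.003 ]
 [0.3603 0.2861 0.003 ]]
pan 422.9584655761719 174.31394958496094 36.85206985473633 [[ 0.5993 -0.2384  0.1   ]] [[ 0.6057 -0.2447  0.0613]] [ 0.6208 -0.2623  0.0989]
pan side [ 0.6029 -0.2404  0.0993] [0.1891 0.1896 0.0105]
```

View pics/crop.png

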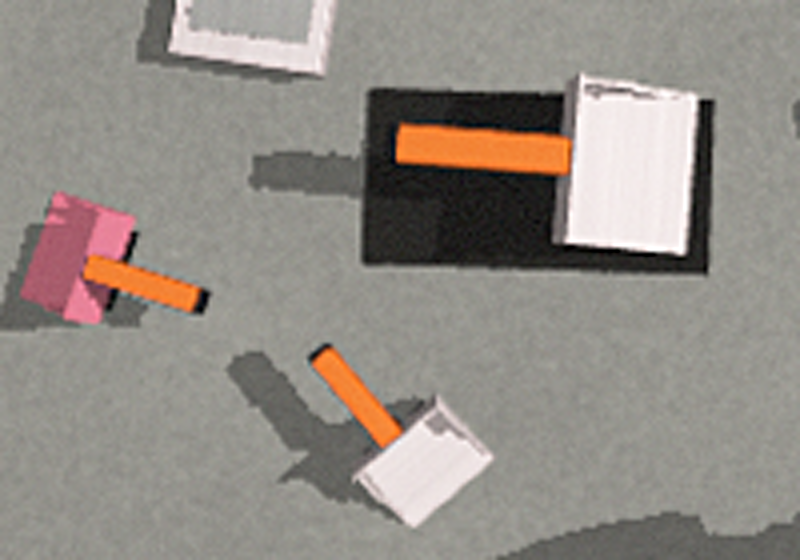

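The crop confirms that the larger aluminium scoop with the orange handle stands on the mat at crop (540,160). The small twin is at (390,430) and the pink one at (110,280). Next I'll refine the tray and handle from depth points in both views, then work out the first move.

```bash
cat >> h.py <<'E'
G=np.array([-.115,0,.056])
def scoopR(yaw,pitch): # deg; pitch>0 = mouth up
    return R.from_euler("z",yaw,degrees=True)*R.from_euler("y",-pitch,degrees=True)
F=R.from_matrix(np.diag([-1.,1,-1]))
def tcp(lip,yaw,pitch): 
    r=scoopR(yaw,pitch);return np.array(lip)+r.apply(G),r*F
def delta(st,p,r,p0=None):
    r0=R.from_quat(st["eef_rot"]);d=r0.inv().apply(p-(st["ee_pos"] if p0 is None else p0))*1000
    return np.r_[(r0.inv()*r).as_rotvec(),d].round(4)
E
python3 - <<'E'
from h import *
from bench import status
np.set_printoptions(precision=4,suppress=True)
for n,roi,ro2 in(("top",(235,125,355,205),(215,222,275,252)),("side",(340,165,440,275),(280,165,315,212))):
    c=np.load(n+"0.npz");c={k:c[k] for k in c}
    g=lambda r:np.stack(np.meshgrid(np.arange(r[0],r[2]),np.arange(r[1],r[3])),-1).reshape(-1,2)
    uv=g(roi);m=cv2.inRange(cv2.cvtColor(c["image"],cv2.COLOR_RGB2HSV),*HSV["yellow"]);uv=uv[m[uv[:,1],uv[:,0]]>0]
    P=depth(c,uv);fl=P[P[:,2]<.012];k=P[(P[:,2]>.038)&(P[:,2]<.052)];print(n,len(k),"rim",cv2.minAreaRect((k[:,:2]*1000).astype(np.float32)),"z90",np.percentile(P[:,2],[10,50,90,97]))
    # quad of pixel inner floor
    uv=g(ro2);m=cv2.inRange(cv2.cvtColor(c["image"],cv2.COLOR_RGB2HSV),*HSV["orange"]);uv=uv[m[uv[:,1],uv[:,0]]>0]
    P=depth(c,uv);k=P[P[:,2]>.083];print("handle",len(k),cv2.minAreaRect((k[:,:2]*1000).astype(np.float32)),np.median(k,0),k.mean(0))
s=status.read_state()
r=scoopR(-93.9,0)*F
print(delta(s,np.array([.453,-.1925,.10]),r))
E
```

```text
top 527 rim ((630.3159790039062, 93.8395004272461), (243.27883911132812, 127.99597930908203), 82.88847351074219) z90 [0.0013 0.0057 0.043  0.0471]
handle 400 ((408.15771484375, 141.80880737304688), (237.48179626464844, 57.00922775268555), 66.01834869384766) [0.435  0.2013 0.0897] [0.4343 0.2005 0.0958]
side 612 rim ((632.0797729492188, 91.04852294921875), (246.7130584716797, 126.32563018798828), 82.65841674804688) z90 [0.0036 0.0087 0.0425 0.0463]
handle 310 ((340.1680908203125, -197.3519287109375), (924.8690185546875, 39.89848327636719), 76.13207244873047) [0.4356 0.1914 0.0896] [0.4335 0.1851 0.0969]
[  -0.0011   -0.0007   -1.1379  354.5127 -283.0677  122.1833]
```

Request:
jog_arm --pt "0 0 -1.138 354.5 -283 122 -1" --pt "0 0 -1.138 354.5 -283 122 -1" --pt "0 0 -1.138 354.5 -283 122 -1" --pt "0 0 -1.138 354.5 -283 122 -1" --pt "0 0 -1.138 354.5 -283 122 -1" --pt "0 0 -1.138 354.5 -283 122 -1" --pt "0 0 -1.138 354.5 -283 122 -1" --pt "0 0 -1.138 354.5 -283 122 -1" --pt "0 0 -1.138 354.5 -283 122 -1" --pt "0 0 -1.138 354.5 -283 122 -1" --pt "0 0 -1.138 354.5 -283 122 -1" --pt "0 0 -1.138 354.5 -283 122 -1" --squeeze 20

```text
time: 1.3
ee_pos: [0.4529, -0.1933, 0.1004]
eef_rot: [0.731, 0.683, -0.0, -0.0]
ft_force: [-0.2, -0.7, 0.7]
width: 0.0027
grip_force: 0.0
```

Request:
jog_arm --pt "0 0 0 0 0 30 -1" --pt "0 0 0 0 0 42 -1" --pt "0 0 0 0 0 44 -1" --pt "0 0 0 0 0 46 -1" --pt "0 0 0 0 0 47.5 -1" --pt "0 0 0 0 0 48 -1" --pt "0 0 0 0 0 48 -1"

```text
time: 2.0
ee_pos: [0.4522, -0.1947, 0.0557]
eef_rot: [0.732, 0.682, -0.002, -0.0]
ft_force: [-19.3, 5.4, 42.4]
width: 0.001
grip_force: 21.3
```

Request:
jog_arm --pt "0 0 0 0 0 -3 -1" --pt "0 0 0 0 0 -3 -1"

```text
time: 2.2
ee_pos: [0.4528, -0.1946, 0.0568]
eef_rot: [0.731, 0.682, -0.0, 0.0]
ft_force: [-1.6, -0.4, 4.8]
width: 0.0002
grip_force: 2.3
```

Run:
```python
from bench import status,camera
import cv2,numpy as np
s=status.read_state();print(s["ee_pos"],s["ft_force"])
c=camera("side");a=c["image"][290:430,310:440,::-1];d=camera("top");b=d["image"][190:270,370:480,::-1]
r=lambda i:cv2.resize(i,(390,420),interpolation=2)
cv2.imwrite("pics/key.png",np.hstack([r(a),r(b)]))
```

```text
[ 0.4527623  -0.19458585  0.05679662] [-1.6266014  -0.43659056  4.7849024 ]
```

View pics/key.png

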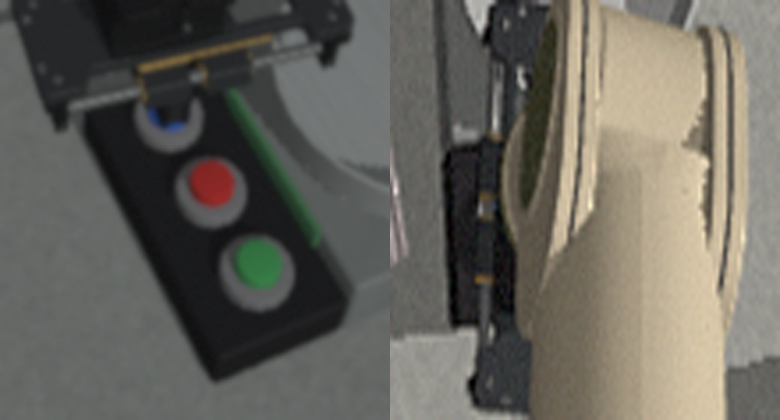

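Request:
jog_arm --pt "0 0 0 0 0 -2 -1" --pt "0 0 0 0 0 -2 -1"

```text
time: 2.5
ee_pos: [0.4531, -0.1942, 0.0581]
eef_rot: [0.731, 0.682, -0.0, 0.0]
ft_force: [-1.9, -2.6, 4.6]
width: 0.0003
grip_force: 1.9
```

Request:
jog_arm --pt "0 0 0 0 0 -2 -1" --pt "0 0 0 0 0 -2 -1"

```text
time: 2.7
ee_pos: [0.4534, -0.1933, 0.0598]
eef_rot: [0.731, 0.683, 0.0, 0.0]
ft_force: [-0.9, -0.5, 3.4]
width: 0.0005
grip_force: 1.4
```

Request:
jog_arm --pt "0 0 0 0 0 -2 -1" --pt "0 0 0 0 0 -2 -1"

```text
time: 2.9
ee_pos: [0.4533, -0.1929, 0.0617]
eef_rot: [0.731, 0.683, 0.0, 0.0]
ft_force: [-0.1, -1.0, 1.4]
width: 0.0004
grip_force: 0.9
```

Request:
jog_arm --pt "0 0 0 0 0 -50 -1" --pt "0 0 0 50 -6 -65 1" --pt "0 0 0 100 -12 -65 1" --pt "0 0 0 371 -44 -65 1" --pt "0 0 0 371 -44 -65 1" --pt "0 0 0 371 -44 -65 1" --pt "0 0 0 371 -44 -65 1" --pt "0 0 0 371 -44 -65 1" --pt "0 0 0 371 -44 -65 1" --pt "0 0 0 371 -44 -65 1" --pt "0 0 0 371 -44 -65 1"

```text
time: 4.0
ee_pos: [0.4339, 0.1803, 0.1261]
eef_rot: [0.73, 0.683, -0.0, -0.0]
ft_force: [0.5, -0.1, -0.6]
width: 0.0724
grip_force: 0.0
```

Run:
```python
from h import *
from bench import status
s=status.read_state();print(s["ee_pos"],s["ft_force"],s["joint_positions"].round(2),s["width"])
print(delta(s,np.array([.4339,.1805,.061]),scoopR(-93.9,0)*F))
```

```text
[0.43390858 0.18034598 0.12606174] [ 0.5147298  -0.10755566 -0.56307544] [ 0.32  0.15 -0.85  1.94  0.13  1.1  -0.65] 0.07243599922331358
[-1.30000e-03  1.00000e-04  1.70000e-03  1.60700e-01  6.26000e-02
  6.50617e+01]
```

Request:
jog_arm --pt "0 0 0 0 0 40 1" --pt "0 0 0 0 0 65 1" --pt "0 0 0 0 0 65 1" --pt "0 0 0 0 0 65 -1" --pt "0 0 0 0 0 65 -1" --pt "0 0 0 0 0 65 -1" --pt "0 0 0 0 0 65 -1" --pt "0 0 0 0 0 65 -1" --pt "0 0 0 0 0 65 -1" --pt "0 0 0 0 0 65 -1" --squeeze 50

```text
time: 5.0
ee_pos: [0.4345, 0.1801, 0.0616]
eef_rot: [0.731, 0.683, 0.0, 0.0]
ft_force: [-0.3, -0.2, 0.4]
width: 0.039
grip_force: 0.0
```

Request:
jog_arm --pt "0 0 0 0 0 0 -1" --pt "0 0 0 0 0 0 -1" --pt "0 0 0 0 0 0 -1" --pt "0 0 0 0 0 0 -1" --pt "0 0 0 0 0 0 -1" --squeeze 55

```text
time: 5.5
ee_pos: [0.4346, 0.1801, 0.0615]
eef_rot: [0.731, 0.683, 0.0, 0.0]
ft_force: [0.3, 0.2, 1.0]
width: 0.0236
grip_force: 54.9
```

```bash
cat >> h.py <<'E'
# observed: scoop at rest lip (.4266,.0657,.003) with TCP (.4346,.1801,.0615), yaw -93.9
G=scoopR(-93.9,0).inv().apply(np.array([.4346,.1801,.0615])-np.array([.4266,.0657,.003]))
TC=np.array([.631,.0925]);TY=-97.2
def tray(s,lat,z,pitch=0): # lip at s m along mouth direction from tray centre
    a=np.radians(TY);d=np.array([np.cos(a),np.sin(a)]);n=np.array([-d[1],d[0]])
    return tcp(np.r_[TC+s*d+lat*n,z],TY,pitch)
E
python3 - <<'E'
from h import *
from bench import status
s=status.read_state();print(G,delta(s,*tray(-.0195,0,.08)))
E
```

```text
[-0.1146792   0.00020052  0.0585    ] [ 1.000000e-04 -1.000000e-04  5.760000e-02  5.989070e+01  2.098539e+02
 -7.692860e+01]
```

Request:
jog_arm --pt "0 0 0 0 0 -25 -1" --pt "0 0 0 0 0 -55 -1" --pt "0 0 0 0 0 -77 -1" --pt "0 0 0.03 15 52 -77 -1" --pt "0 0 0.04 30 90 -77 -1" --pt "0 0 0.058 45 130 -77 -1" --pt "0 0 0.058 55 170 -77 -1" --pt "0 0 0.058 60 200 -77 -1" --pt "0 0 0.058 60 210 -77 -1" --pt "0 0 0.058 60 210 -77 -1"

```text
time: 6.5
ee_pos: [0.6484, 0.2253, 0.1372]
eef_rot: [0.751, 0.661, -0.001, -0.001]
ft_force: [-0.7, -0.2, -2.6]
width: 0.0236
grip_force: 54.9
```

Run:
```python
from h import *
from bench import status,camera
s=status.read_state();print(s["ee_pos"],s["ft_force"],s["torque"],s["joint_positions"].round(2))
for n in("top","side"):
    c=camera(n);np.savez(n+"1.npz",**c)
    i=c["image"][90:260,220:400,::-1] if n=="top" else c["image"][110:280,300:480,::-1]
    cv2.imwrite(f"pics/{n}1.png",i)
a,b=[cv2.resize(cv2.imread(f"pics/{n}1.png"),None,fx=2.2,fy=2.2,interpolation=2) for n in("top","side")]
cv2.imwrite("pics/lift.png",np.hstack([a,b]))
```

```text
[0.64839067 0.22529185 0.13719488] [-0.73458906 -0.18623519 -2.63979555] [ 0.07903186 -0.04131155  0.00752693] [ 0.08  0.63 -0.73  1.35  0.42  1.32 -0.78]
```

View pics/lift.png

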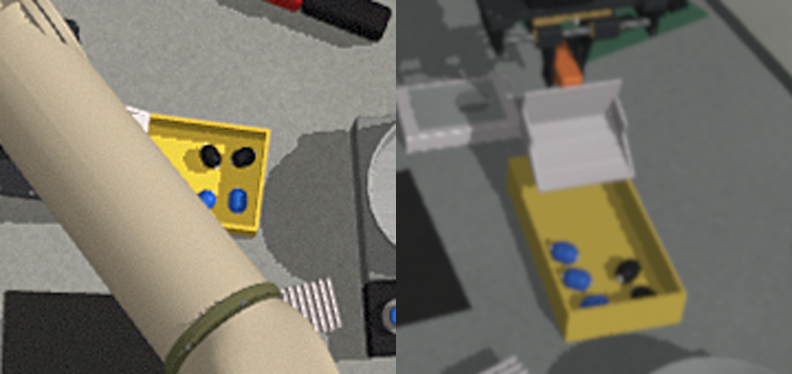

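The side half shows the held scoop over the tray's free end, with its lip edge running from about (364,196) to (408,190) in full side pixels. The beads are untouched near the far end. Next I'll check the lip's position in the hand.

Run:
```python
from h import *
c=np.load("side1.npz");c={k:c[k] for k in c}
g=cv2.cvtColor(c["image"],cv2.COLOR_RGB2HSV)
m=((g[...,1]<40)&(g[...,2]>110)).astype(np.uint8)*255
k=np.zeros_like(m);k[140:205,355:415]=1;m*=k
t=max(cv2.findContours(m,0,cv2.CHAIN_APPROX_NONE)[0],key=cv2.contourArea)
q=cv2.approxPolyDP(cv2.convexHull(t),3,True)[:,0];print(q.tolist())
P=plane(c,q,.079);print(P.round(4).tolist());print(depth(c,q).round(4).tolist())
p,r=np.array([.6484,.2253,.1372]),R.from_quat([.751,.661,-.001,-.001])
lip=p-(r*F).apply(G);rs=r*F
print("pred lip",lip,rs.apply([[0,.054,0],[0,-.054,0]])+lip,rs.as_euler("zyx",degrees=True))
```

```text
[[402, 145], [408, 191], [365, 196], [358, 151]]
[[0.7519, 0.2744, 0.079], [0.6869, 0.1062, 0.079], [0.5832, 0.1245, 0.079], [0.6327, 0.2899, 0.079]]
[[0.8058, 0.3655, 0.0008], [0.7331, 0.1788, 0.0027], [0.5814, 0.1209, 0.0828], [0.6759, 0.3851, -0.0014]]
pred lip [0.63347607 0.11158482 0.07872142] [[0.68703886 0.10472883 0.07856907]
 [0.57991328 0.1184408  0.07887378]] [-9.72941418e+01  1.61654128e-01  1.03037607e-02]
```

Request:
jog_arm --pt "0 0 0 0 0 30 -1" --pt "0 0 0 0 0 55 -1" --pt "0 0 0 0 0 66 -1" --pt "0 0 0 0 0 72 -1" --pt "0 0 0 0 0 74 -1" --pt "0 0 0 0 0 74 -1"

```text
time: 7.2
ee_pos: [0.6479, 0.2245, 0.0649]
eef_rot: [0.75, 0.661, -0.001, 0.001]
ft_force: [-1.0, -5.4, -4.8]
width: 0.0236
grip_force: 54.9
```

Request:
jog_arm --pt "0 0 0 -3 0 1.5 -1" --pt "0 0 0 -6 0 3 -1" --pt "0 0 0 -8 0 3 -1"

```text
time: 7.5
ee_pos: [0.6476, 0.2187, 0.0627]
eef_rot: [0.75, 0.661, 0.001, -0.0]
ft_force: [-0.6, 0.9, 1.3]
width: 0.0234
grip_force: 55.0
```

Request:
jog_arm --pt "0 0 0 -10 0 0.5 -1" --pt "0 0 0 -20 0 0.5 -1" --pt "0 0 0 -30 0 0.5 -1" --pt "0 0 0 -40 0 0.5 -1" --pt "0 0 0 -50 0 0.5 -1" --pt "0 0 0 -60 0 0.5 -1" --pt "0 0 0 -70 0 0.5 -1" --pt "0 0 0 -80 0 0.5 -1" --pt "0 0 0 -88 0 0.5 -1"

```text
time: 8.4
ee_pos: [0.6369, 0.1309, 0.0626]
eef_rot: [0.75, 0.661, 0.002, 0.0]
ft_force: [0.9, 4.7, 5.7]
width: 0.0234
grip_force: 55.0
```

Run:
```python
from h import *
from bench import status,camera
s=status.read_state();p=s["ee_pos"];r=R.from_quat(s["eef_rot"])*F;lip=p-r.apply(G)
a=np.radians(TY);d=np.array([np.cos(a),np.sin(a)]);print("lip",lip,"s",(lip[:2]-TC)@d,"lat",(lip[:2]-TC)@[-d[1],d[0]],r.as_euler("zyx",degrees=True),s["ft_force"])
a,b=camera("side")["image"][150:290,330:460,::-1],camera("top")["image"][110:220,230:370,::-1]
f=lambda i:cv2.resize(i,(400,400),interpolation=2)
cv2.imwrite("pics/push.png",np.hstack([f(a),f(b)]))
```

```text
lip [0.62242978 0.01722806 0.00386034] s 0.07575253117403334 lat 0.0009314370446228313 [-97.20591971  -0.15863403   0.10643964] [0.92336184 4.6915232  5.69129689]
```

View pics/push.png

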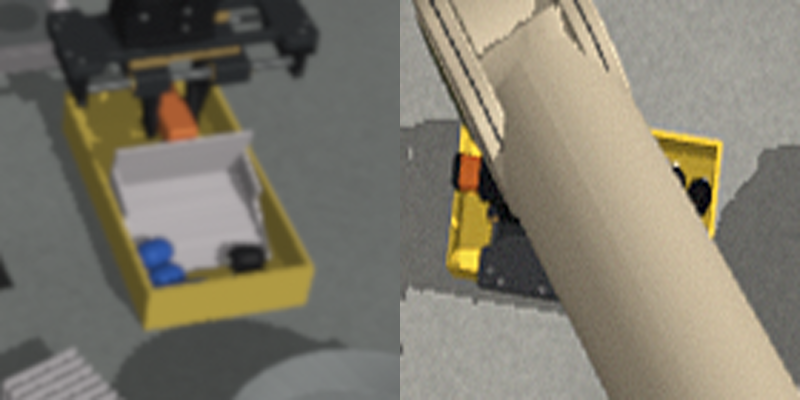

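The left half shows the lip among the beads: blue ones riding at (155,250) and (165,272), blacks at (245,257), all inside the tray. I'll keep pushing to the wall.

Request:
jog_arm --pt "0 0 0 -6 0 0.3 -1" --pt "0 0 0 -12 0 0.3 -1" --pt "0 0 0 -18 0 0.3 -1" --pt "0 0 0 -24 0 0.3 -1" --pt "0 0 0 -29 0 0.3 -1" --pt "0 0 0 -33 0 0.3 -1" --pt "0 0 0 -33 0 0.3 -1"

```text
time: 9.2
ee_pos: [0.6329, 0.0985, 0.0626]
eef_rot: [0.75, 0.661, 0.002, 0.0]
ft_force: [0.5, 4.2, 7.7]
width: 0.0236
grip_force: 55.0
```

Request:
jog_arm --pt "0 0 0 -3 0 0 -1" --pt "0 0 0 -5 0 0 -1" --pt "0 0 0 -7 0 0 -1" --pt "0 0 0 -7 0 0 -1"

```text
time: 9.6
ee_pos: [0.632, 0.0923, 0.0626]
eef_rot: [0.75, 0.662, 0.002, 0.0]
ft_force: [-0.2, 5.2, 7.3]
width: 0.0233
grip_force: 55.0
```

Request:
jog_arm --pt "0 0 0 -1 0 0 -1" --pt "0 0 0 -2 0 0 -1" --pt "0 0 0 -3 0 0 -1" --pt "0 0 0 -3 0 0 -1"

```text
time: 10.0
ee_pos: [0.6316, 0.0896, 0.0626]
eef_rot: [0.75, 0.662, 0.002, 0.0]
ft_force: [0.6, 6.6, 6.4]
width: 0.0234
grip_force: 55.0
```

Run:
```python
from h import *
from bench import status,camera
s=status.read_state();p=s["ee_pos"];r=R.from_quat(s["eef_rot"])*F;lip=p-r.apply(G)
a=np.radians(TY);d=np.array([np.cos(a),np.sin(a)]);S=(lip[:2]-TC)@d;L=(lip[:2]-TC)@[-d[1],d[0]];print("lip",lip,"s",S,"lat",L,s["ft_force"])
for z,pi,ds in((.006,4,-.001),(.014,9,-.001),(.022,14,-.001),(.032,20,-.001),(.042,26,-.001),(.060,32,-.005),(.080,35,-.012),(.13,35,-.015)):
    print(z,pi,delta(s,*tray(S+ds,L,z,pi)))
np.save("sl.npy",[S,L])
a=camera("side")["image"][150:290,330:460,::-1]
cv2.imwrite("pics/push2.png",cv2.resize(a,(400,400),interpolation=2))
```

```text
lip [ 0.61733254 -0.02404665  0.00374247] s 0.11734062775754601 lat 0.0010474821576033101 [0.64986701 6.62641732 6.38899759]
0.006 4 [ 3.0000e-03 -7.2900e-02  7.0000e-04  4.9611e+00  2.5090e-01  6.2503e+00]
0.014 9 [ 3.0000e-03 -1.6010e-01  6.0000e-04  8.8915e+00  2.4650e-01  8.7802e+00]
0.022 14 [ 3.00000e-03 -2.47400e-01  4.00000e-04  1.18893e+01  2.40600e-01
  1.16104e+01]
0.032 20 [ 3.10000e-03 -3.52100e-01  3.00000e-04  1.42256e+01  2.32800e-01
  1.48870e+01]
0.042 26 [ 3.10000e-03 -4.56800e-01  1.00000e-04  1.51614e+01  2.23300e-01
  1.83319e+01]
0.06 32 [ 3.10000e-03 -5.61600e-01 -0.00000e+00  1.87113e+01  2.39600e-01
  1.38100e+01]
0.08 35 [ 3.1000e-03 -6.1390e-01 -1.0000e-04  2.4992e+01  2.8390e-01  5.2620e-01]
0.13 35 [ 3.10000e-03 -6.13900e-01 -1.00000e-04  2.81444e+01  4.34300e-01
 -4.94642e+01]
```

View pics/push2.png

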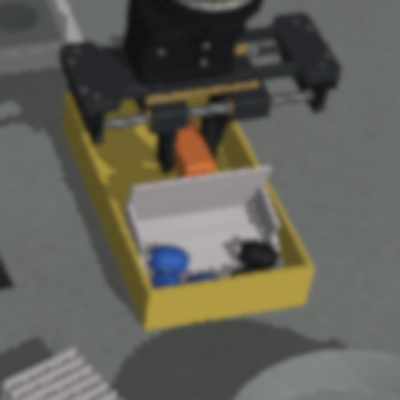

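Request:
jog_arm --pt "0 0 0 0.5 0 -1 -1" --pt "0 -0.073 0 5 0 0 -1" --pt "0 -0.16 0 9 0 2.5 -1" --pt "0 -0.247 0 12 0 5.5 -1" --pt "0 -0.3 0 13.2 0 7.5 -1" --pt "0 -0.352 0 14.2 0 10 -1" --pt "0 -0.4 0 14.8 0 12.5 -1" --pt "0 -0.457 0 15.2 0 14.5 -1" --pt "0 -0.457 0 15.2 0 14.5 -1"

```text
time: 10.95
ee_pos: [0.6328, 0.1045, 0.0465]
eef_rot: [0.73, 0.645, -0.17, 0.151]
ft_force: [-1.4, 3.3, 10.5]
width: 0.0237
grip_force: 54.9
```

Run:
```python
from h import *
from bench import status,camera
s=status.read_state();p=s["ee_pos"];r=R.from_quat(s["eef_rot"])*F;lip=p-r.apply(G)
a=np.radians(TY);d=np.array([np.cos(a),np.sin(a)]);print("lip",lip,"s",(lip[:2]-TC)@d,"lat",(lip[:2]-TC)@[-d[1],d[0]],r.as_euler("zyx",degrees=True),s["ft_force"],s["joint_positions"].round(2))
S,L=np.load("sl.npy")
for z,pi,ds in((.055,30,-.003),(.075,34,-.006),(.105,36,-.01),(.15,36,-.01)):
    print(z,pi,delta(s,*tray(S+ds,L,z,pi)))
a,b=camera("side")["image"][150:290,330:460,::-1],camera("top")["image"][110:220,230:370,::-1]
f=lambda i:cv2.resize(i,(400,400),interpolation=2)
cv2.imwrite("pics/tilt.png",np.hstack([f(a),f(b)]))
```

```text
lip [ 0.61680911 -0.0232734   0.04475905] s 0.11663908637955651 lat 0.0004312596699683296 [-96.32801883   3.07177164 -26.08848832] [-1.3524246   3.32596523 10.51815628] [-0.08  0.74 -0.54  1.41  0.71  1.45 -0.9 ]
0.055 30 [ 1.9000e-03 -6.5300e-02  2.3000e-03  1.1037e+00  1.0037e+00 -2.5861e+00]
0.075 34 [ 2.00000e-03 -1.35200e-01  2.20000e-03 -1.79190e+00  1.01730e+00
 -1.34768e+01]
0.105 36 [ 2.10000e-03 -1.70100e-01  2.20000e-03 -1.00664e+01  1.04350e+00
 -3.78843e+01]
0.15 36 [ 2.10000e-03 -1.70100e-01  2.20000e-03 -2.99737e+01  1.07210e+00
 -7.82415e+01]
```

View pics/tilt.png

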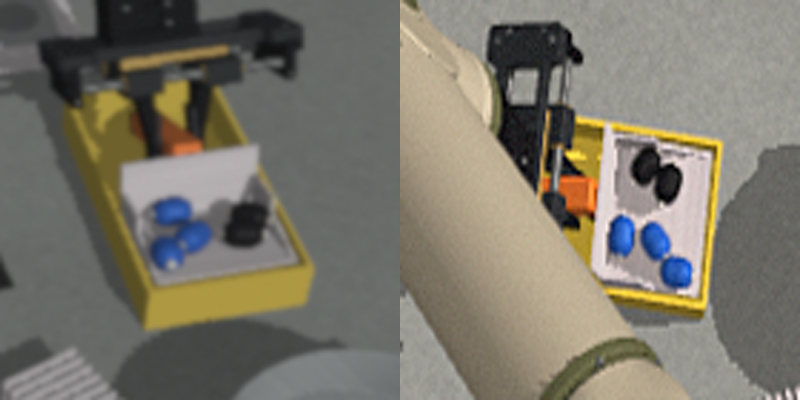

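All five beads lie well inside the tilted scoop, three blue and two black, and the tray is otherwise empty. I'll lift.

Request:
jog_arm --pt "0 -0.03 0 0.5 0 -2 -1" --pt "0 -0.065 0 0 0 -6 -1" --pt "0 -0.13 0 -2 0 -15 -1" --pt "0 -0.17 0 -6 0 -27 -1" --pt "0 -0.17 0 -12 0 -40 -1" --pt "0 -0.17 0 -22 0 -60 -1" --pt "0 -0.17 0 -30 0 -78 -1" --pt "0 -0.17 0 -38 0 -95 -1" --pt "0 -0.17 0 -46 0 -112 -1" --pt "0 -0.17 0 -46 0 -112 -1"

```text
time: 12.05
ee_pos: [0.6347, 0.1112, 0.1709]
eef_rot: [0.715, 0.628, -0.229, 0.205]
ft_force: [0.2, -0.7, -4.6]
width: 0.0236
grip_force: 54.9
```

```bash
cat >> h.py <<'E'
PC=np.array([.6017,-.2405])
def pan(off,z,pitch,yaw=-93.): # lip at off m behind pan centre (towards scoop)
    a=np.radians(yaw);return tcp(np.r_[PC-off*np.array([np.cos(a),np.sin(a)]),z],yaw,pitch)
E
python3 - <<'E'
from h import *
from bench import status
s=status.read_state();p=s["ee_pos"];r=R.from_quat(s["eef_rot"])*F;print("lip",p-r.apply(G),r.as_euler("zyx",degrees=True),s["ft_force"],s["torque"],s["joint_positions"].round(2),s["width"])
print(delta(s,*pan(.02,.19,35)))
E
```

```text
lip [ 0.61833268 -0.01496281  0.19049036] [-96.05948591   4.02140226 -35.58339416] [ 0.17411208 -0.67237252 -4.58535008] [ 1.45352144 -0.27210312  0.0466758 ] [-0.19  0.69 -0.51  1.25  0.75  1.75 -0.85] 0.023566064533690517
[-3.930000e-02  1.380000e-02 -6.340000e-02 -1.678203e+02  9.637000e-01
  1.194196e+02]
```

Request:
jog_arm --pt "0 0 0 -8 0 5.7 -1" --pt "-0.005 0 -0.01 -25 0 18 -1" --pt "-0.01 0 -0.02 -45 0 32 -1" --pt "-0.015 0 -0.03 -65 0.5 46 -1" --pt "-0.02 0 -0.04 -85 0.5 60 -1" --pt "-0.03 0 -0.05 -105 1 75 -1" --pt "-0.039 0.014 -0.063 -125 1 89 -1" --pt "-0.039 0.014 -0.063 -143 1 102 -1" --pt "-0.039 0.014 -0.063 -158 1 112.5 -1" --pt "-0.039 0.014 -0.063 -168 1 119.5 -1" --pt "-0.039 0.014 -0.063 -168 1 119.5 -1"

```text
time: 13.15
ee_pos: [0.608, -0.096, 0.1686]
eef_rot: [0.692, 0.656, -0.221, 0.206]
ft_force: [0.6, -0.4, -3.6]
width: 0.0233
grip_force: 54.9
```

Run:
```python
from h import *
from bench import status
s=status.read_state();p=s["ee_pos"];r=R.from_quat(s["eef_rot"])*F;print("lip",p-r.apply(G),r.as_euler("zyx",degrees=True),s["ft_force"],s["joint_positions"].round(2))
np.set_printoptions(suppress=True)
for z,pi in((.16,28),(.13,20),(.105,12),(.09,5),(.085,0),(.082,-6),(.08,-12),(.08,-18),(.08,-24),(.082,-30),(.084,-36)):print(z,pi,delta(s,*pan(.025,z,pi)))
```

```text
lip [ 0.60092619 -0.22325193  0.18682788] [-92.38511878   2.07186818 -35.12968041] [ 0.60702784 -0.43352981 -3.61489397] [ 0.13  0.47 -0.48  1.57  0.78  1.48 -0.6 ]
0.16 28 [-0.0061  0.1253  0.0008 13.6309  1.4978  3.5363]
0.13 20 [-0.0061  0.265   0.0004 19.8068  1.5677 13.9432]
0.105 12 [-0.0062  0.4046 -0.     21.2458  1.6175 21.9469]
0.09 5 [-0.0062  0.5268 -0.0004 17.2189  1.6304 24.9031]
0.085 0 [-0.0062  0.614  -0.0007 10.4021  1.6128 23.3249]
0.082 -6 [-0.0062  0.7187 -0.001  -0.1027  1.5811 20.1265]
0.08 -12 [ -0.0062   0.8235  -0.0014 -11.7074   1.5511  17.4204]
0.08 -18 [ -0.0061   0.9282  -0.0017 -24.8482   1.5175  14.437 ]
0.08 -24 [ -0.0061   1.0329  -0.002  -38.2289   1.4921  12.8434]
0.082 -30 [ -0.006    1.1376  -0.0024 -52.8553   1.4637  11.0226]
0.084 -36 [ -0.006    1.2423  -0.0027 -67.4272   1.4439  10.6112]
```

Run:
```python
from h import *
from bench import status
s=status.read_state()
np.set_printoptions(suppress=True)
for z,pi in((.165,28),(.148,20),(.132,12),(.118,4),(.108,-4),(.095,-12),(.086,-20),(.082,-28),(.082,-36)):print(z,pi,delta(s,*pan(.01,z,pi)).round(3).tolist())
```

```text
0.165 28 [-0.006, 0.125, 0.001, -1.51, 1.507, 8.092]
0.148 20 [-0.006, 0.265, 0.0, -2.824, 1.504, 7.874]
0.132 12 [-0.006, 0.405, -0.0, -6.571, 1.504, 8.522]
0.118 4 [-0.006, 0.544, -0.0, -13.073, 1.502, 9.46]
0.108 -4 [-0.006, 0.684, -0.001, -23.2, 1.488, 9.259]
0.095 -12 [-0.006, 0.824, -0.001, -32.61, 1.504, 13.803]
0.086 -20 [-0.006, 0.963, -0.002, -45.006, 1.512, 17.489]
0.082 -28 [-0.006, 1.103, -0.002, -60.623, 1.506, 19.57]
0.082 -36 [-0.006, 1.242, -0.003, -78.535, 1.492, 20.888]
```

Request:
jog_arm --pt "0 0.06 0 -1 1 4 -1" --pt "-0.006 0.125 0 -1.5 1.5 8 -1" --pt "-0.006 0.265 0 -3 1.5 8 -1" --pt "-0.006 0.405 0 -6.5 1.5 8.5 -1" --pt "-0.006 0.544 0 -13 1.5 9.5 -1" --pt "-0.006 0.684 0 -23 1.5 9.5 -1" --pt "-0.006 0.824 0 -32.5 1.5 14 -1" --pt "-0.006 0.963 0 -45 1.5 17.5 -1" --pt "-0.006 1.103 0 -60.5 1.5 19.5 -1" --pt "-0.006 1.242 0 -78.5 1.5 21 -1" --pt "-0.006 1.242 0 -78.5 1.5 21 -1" --pt "-0.006 1.242 0 -78.5 1.5 21 -1"

```text
time: 14.35
ee_pos: [0.6062, -0.1708, 0.1956]
eef_rot: [0.69, 0.654, 0.224, -0.213]
ft_force: [0.6, 0.8, -2.5]
width: 0.0234
grip_force: 54.9
```

Run:
```python
from h import *
from bench import status,camera
s=status.read_state();p=s["ee_pos"];r=R.from_quat(s["eef_rot"])*F;print("lip",p-r.apply(G),r.as_euler("zyx",degrees=True),s["ft_force"],s["joint_positions"].round(2))
b,a=camera("side")["image"][240:400,370:530,::-1],camera("top")["image"][120:220,370:480,::-1]
f=lambda i:cv2.resize(i,(400,400),interpolation=2)
cv2.imwrite("pics/dump.png",np.hstack([f(a),f(b)]))
```

```text
lip [ 0.60279979 -0.22896842  0.08079575] [-92.49995215  -1.75198999  36.03661073] [ 0.55026574  0.83508108 -2.54517423] [ 0.92  0.65 -0.64  1.3  -0.23  1.49  0.33]
```

View pics/dump.png

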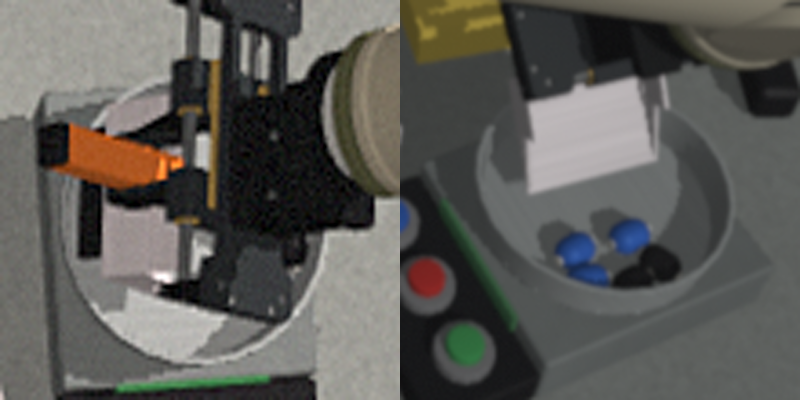

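The side half shows all five beads lying in the pan, three blue at (575,250), (630,237) and (588,275) and two black at (660,262) and (632,280). The scoop is empty. Next I'll lift it and go back to the mat.

Run:
```python
from h import *
from bench import status
s=status.read_state();np.set_printoptions(suppress=True)
print(delta(s,*pan(.01,.14,-36)).round(3).tolist(),delta(s,*pan(.0,.17,-25)).round(3).tolist())
for f in (.3,.6,1):
    lip=np.array([.602,-.2305,.17])*(1-f)+f*np.array([.4266,.0657,.12]);print(delta(s,*tcp(lip,-93.5,-25*(1-f))).round(3).tolist())
```

```text
[-0.001, -0.0, 0.003, 30.379, -0.975, -49.1] [-0.001, -0.192, 0.003, 48.981, -0.921, -56.282]
[-0.004, -0.323, 0.011, 121.54, -57.206, 28.824]
[-0.004, -0.454, 0.012, 183.838, -114.013, 108.376]
[-0.003, -0.629, 0.012, 263.477, -189.79, 214.454]
```

Request:
jog_arm --pt "0 0 0 15 -0.5 -25 -1" --pt "0 0 0 30 -1 -49 -1" --pt "0 -0.1 0 40 -1 -53 -1" --pt "0 -0.192 0 49 -1 -56 -1" --pt "0 -0.24 0 75 -20 -25 -1" --pt "0 -0.28 0 98 -38 2 -1" --pt "0 -0.323 0.01 121 -57 29 -1" --pt "0 -0.39 0.01 152 -85 68 -1" --pt "0 -0.454 0.01 184 -114 108 -1" --pt "0 -0.54 0.01 223 -152 161 -1" --pt "0 -0.6 0.01 250 -178 196 -1" --pt "0 -0.629 0.012 263.5 -190 214 -1"

```text
time: 15.65
ee_pos: [0.4403, 0.1664, 0.1841]
eef_rot: [0.727, 0.687, -0.001, 0.002]
ft_force: [1.1, 0.8, -2.4]
width: 0.0232
grip_force: 54.9
```

Run:
```python
from h import *
from bench import status
s=status.read_state();p=s["ee_pos"];r=R.from_quat(s["eef_rot"])*F;print("lip",p-r.apply(G),r.as_euler("zyx",degrees=True),s["ft_force"],s["joint_positions"].round(2))
print(delta(s,*tcp([.4266,.0657,.003],-93.9,0)).round(4).tolist())
```

```text
lip [0.43357964 0.05169913 0.12599871] [-9.32913119e+01 -7.44857607e-02 -2.20018464e-01] [ 1.12592358  0.84397246 -2.43412814] [ 0.42  0.09 -0.91  1.87  0.08  1.22 -0.57]
[0.0015, 0.0038, 0.0106, 13.81, -6.6509, 122.5064]
```

Request:
jog_arm --pt "0 0 0.01 14 -6.5 40 -1" --pt "0 0 0.01 14 -6.5 80 -1" --pt "0 0 0.01 14 -6.5 105 -1" --pt "0 0 0.01 14 -6.5 115 -1" --pt "0 0 0.01 14 -6.5 118 -1" --pt "0 0 0.01 14 -6.5 118 -1"

```text
time: 16.25
ee_pos: [0.437, 0.1775, 0.0665]
eef_rot: [0.732, 0.681, -0.0, -0.001]
ft_force: [-0.1, 0.7, -1.9]
width: 0.0235
grip_force: 54.9
```

Run:
```python
from h import *
from bench import status
s=status.read_state();print(s["ft_force"],s["torque"]);print(delta(s,*tcp([.4266,.0657,.003],-93.9,0)).round(4).tolist())
```

```text
[-0.07273036  0.67510548 -1.86240987] [ 0.11988595 -0.07592667 -0.03750835]
[-0.0014, -0.0004, -0.0041, 2.382, -2.6027, 5.0041]
```

Request:
jog_arm --pt "0 0 -0.002 1 -1.5 2 -1" --pt "0 0 -0.002 2 -2.5 4 -1" --pt "0 0 -0.002 2 -2.5 5 -1" --pt "0 0 -0.002 2 -2.5 5 -1"

```text
time: 16.65
ee_pos: [0.4347, 0.1795, 0.0614]
eef_rot: [0.732, 0.682, -0.0, -0.001]
ft_force: [-3.4, 0.7, 6.0]
width: 0.024
grip_force: 54.9
```

Request:
jog_arm --pt "0 0 0 0 0 -0.5 0.2" --pt "0 0 0 0 0 -0.5 0.2" --pt "0 0 0 0 0 -0.5 0.2" --pt "0 0 0 0 0 -0.5 0.2" --pt "0 0 0 0 0 -0.5 0.2" --pt "0 0 0 0 0 -0.5 0.2" --pt "0 0 0 0 0 -25 0.2" --pt "0 0 0 0 0 -65 0.2" --pt "0 0 0 0 0 -90 0.2"

```text
time: 17.55
ee_pos: [0.4349, 0.1795, 0.1526]
eef_rot: [0.732, 0.682, -0.0, -0.001]
ft_force: [0.2, 0.4, -0.5]
width: 0.052
grip_force: 0.0
```

Run:
```python
from h import *
from bench import status,camera
s=status.read_state();print(s["ee_pos"],s["ft_force"],s["width"])
print(delta(s,np.array([.4610,-.3090,.10]),scoopR(-86,0)*F).round(3).tolist())
c=camera("side")
for b in blobs(c,"orange",(270,155,325,220),60): print("handle",cen(b),cv2.minAreaRect(b),depth(c,cen(b)),"start [297.0 188.9]")
for col in("blue","black"):
    print(col,[(cen(x).round(),depth(c,cen(x)).round(3).tolist()) for x in blobs(c,col,(400,275,505,362))])
```

```text
[0.43491083 0.17948466 0.15259558] [ 0.16137734  0.44969329 -0.54442516] 0.052019871123778476
[-0.002, -0.001, -0.141, -485.462, 60.638, 52.09]
handle [296.60798122 189.47241784] ((296.7500305175781, 188.74998474121094), (33.5201416015625, 10.435513496398926), 71.56504821777344) [[0.43426694 0.19084856 0.08854616]] start [297.0 188.9]
blue [(array([442., 343.]), [[0.561, -0.288, 0.084]]), (array([462., 334.]), [[0.602, -0.284, 0.088]])]
black [(array([402., 358.]), [[0.495, -0.27, 0.04]]), (array([469., 347.]), [[0.604, -0.31, 0.083]])]
```

Request:
jog_arm --pt "0 0 -0.14 -485 60.5 10 -1" --pt "0 0 -0.14 -485 60.5 10 -1" --pt "0 0 -0.14 -485 60.5 10 -1" --pt "0 0 -0.14 -485 60.5 10 -1" --pt "0 0 -0.14 -485 60.5 10 -1" --pt "0 0 -0.14 -485 60.5 10 -1" --pt "0 0 -0.14 -485 60.5 10 -1" --pt "0 0 -0.14 -485 60.5 10 -1" --pt "0 0 -0.14 -485 60.5 10 -1" --pt "0 0 -0.14 -485 60.5 10 -1" --pt "0 0 -0.14 -485 60.5 10 -1" --pt "0 0 -0.14 -485 60.5 50 -1" --squeeze 20

```text
time: 18.8
ee_pos: [0.4628, -0.3122, 0.1035]
eef_rot: [0.684, 0.73, -0.0, 0.003]
ft_force: [0.9, 0.3, 0.2]
width: 0.0004
grip_force: 0.0
```

Request:
jog_arm --pt "0 0 0 0 0 0 -1"

```text
time: 18.9
ee_pos: [0.4576, -0.3076, 0.096]
eef_rot: [0.682, 0.731, -0.001, -0.005]
ft_force: [-1.0, 0.5, 0.3]
width: 0.0005
grip_force: 0.0
```

Request:
jog_arm --pt "0 0 0 0 0 0 -1" --pt "0 0 0 0 0 0 -1" --pt "0 0 0 0 0 0 -1"

```text
time: 19.2
ee_pos: [0.461, -0.3093, 0.1018]
eef_rot: [0.682, 0.731, -0.001, -0.0]
ft_force: [-0.0, 0.4, -0.2]
width: 0.0005
grip_force: 0.0
```

Request:
jog_arm --pt "0 0 0 0 0 30 -1" --pt "0 0 0 0 0 40 -1" --pt "0 0 0 0 0 43 -1" --pt "0 0 0 0 0 45 -1" --pt "0 0 0 0 0 46.5 -1" --pt "0 0 0 0 0 47.5 -1" --pt "0 0 0 0 0 48 -1" --pt "0 0 0 0 0 48 -1"

```text
time: 20.0
ee_pos: [0.46, -0.3092, 0.0559]
eef_rot: [0.682, 0.731, -0.002, -0.001]
ft_force: [-15.4, 8.8, 33.5]
width: 0.0005
grip_force: 16.9
```

Request:
jog_arm --pt "0 0 0 0 0 -5 -1" --pt "0 0 0 0 0 -25 -1" --pt "0 0 0 0 0 -60 -1" --pt "0 0 0 0 0 -90 -1" --pt "0 0 0 -60 -40 -120 -1" --pt "0 0 0 -100 -40 -120 -1" --pt "0 0 0 -150 -40 -120 -1" --pt "0 0 0 -150 -40 -120 -1" --pt "0 0 0 -150 -40 -120 -1" --pt "0 0 0 -150 -40 -120 -1" --pt "0 0 0 -150 -40 -120 -1"

```text
time: 21.1
ee_pos: [0.4318, -0.4598, 0.1727]
eef_rot: [0.682, 0.732, -0.001, -0.001]
ft_force: [0.3, 0.4, -0.0]
width: 0.0002
grip_force: 0.0
```

Run:
```python
from h import *
from bench import status,camera
s=status.read_state();print(s["ee_pos"],s["ft_force"],abs(s["joint_vel"]).max())
c,d=camera("top"),camera("side")
cv2.imwrite("pics/end.png",np.hstack([cv2.resize(c["image"][110:290,200:480,::-1],(420,400)),cv2.resize(d["image"][130:430,190:540,::-1],(380,400))]))
```

```text
[ 0.4317647  -0.45975622  0.17268725] [ 0.34246784  0.43560823 -0.01970033] 0.003400178255027818
```

View pics/end.png

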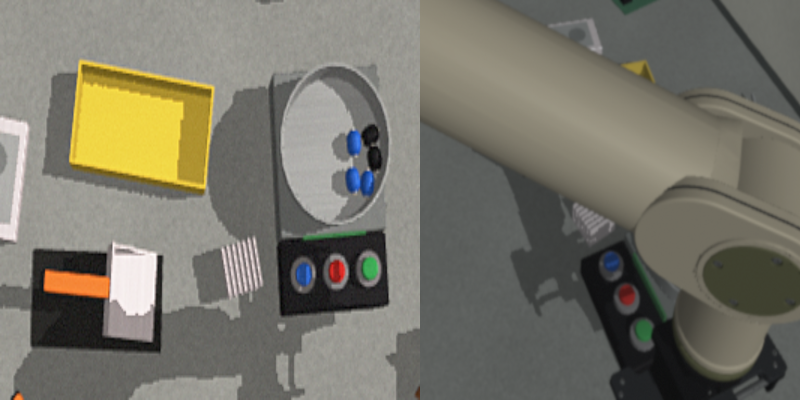

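The picture shows five beads in the pan near (365,160), an empty tray, and the scoop upright on its mat at (100,290). The arm is clear of everything. I'll hand the job in.

```bash
python3 -c "
from bench import order;print(order.close_job())"
```

```text
the job is handed in; nothing more can be done
None
```

The job is handed in at about 21 s of robot time: I pressed the blue key with the pan empty, scooped all five beads into the pan, set the scoop back upright on its mat, then pressed the green key; the blue press peaked at about 42 N at the fingertips, and no verdict came back.

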